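# Load the gang clamp so that its plunger is held in, and lock it

### The job

Get the gang clamp loaded for gluing: turn its lock knob anticlockwise to free the carriage, draw the carriage fully back, and move the cork sanding block that was left in the channel into the plywood tray. Then stand every black stand housing from the bench upright in the channel between carriage and end stop, side by side, each with its long side across the channel. Finally slide the carriage up until the row holds the plunger in the end stop fully pressed in, and turn the knob fully clockwise to lock it; leave everything standing like that.

Things in the scene. Friction and masses are not known exactly. Their poses are not given: they have to be found in the camera images.
- clamp_bed: Gang clamp bed, fixed: aluminium plate 180 (its x) x 414 (y) x 10 mm. Origin on the bench on the channel's centre line, z up, +y along the channel to the end stop, -y to the carriage. Channel floor 10 mm above the bench, 160 mm wide, bounded by a front lip at x = -80 mm (8 mm high above the floor) and a rear fence at x = +80 mm (18 mm high).
- plunger (a joint): Steel spring pin, 10 mm thick, axis 12 mm above the channel floor at bed x = 0; sticks 12 mm out of the stop's face. Value: how far it is pressed in, 0 to 0.011 m; 2 N at 0, 5 N at 9 mm. A housing whose foot plate touches the face presses it 9 mm (fully in; 6.5 mm or more counts).
- carriage (a joint): Travel of the grey carriage: 0 fully back, growing to the end stop (bed +y), at most 0.2 m. Pushing face at bed y = -125 mm + value. Block 120 (x) x 85 (y) mm, top 29.5 mm above the channel floor. Slides with about 3 N when free; locked, the brake holds over 25 N. Can be dragged by its knob.
- carriage_face (a point): Middle of the carriage's pushing face, 15.5 mm above the channel floor; axes as the bed's (block lies to -y of it).
- knob (a joint): Angle of the lock knob: 0 free, 1.4 rad fully locked (stop). Grows clockwise seen from above. The brake bites above about 0.85 rad; locked means over 1.1 rad. Needs up to 0.25 N m; stays where it is left.
- knob_grip (a point): Grip point of the lock knob on the carriage, on its upright axis, 55 mm behind the pushing face: black bar 48 long, 12 thick, 24 mm high (53.5 to 77.5 mm above the bench; the point at 65.5), over a round boss 34 mm wide. At 1.4 rad the bar lies along the bed's y; at angle q it is turned anticlockwise from that by 1.4 - q.
- tray: Shallow plywood tray fixed to the bench, 140 (x) x 150 (y) x 22 mm, walls and floor 6 mm; origin at the centre of its underside.
- block: The cork sanding block (see block_mid); origin at the centre of its underside.
- block_mid (a point): Cork sanding block in worn paper, 58 (its x) x 91 (its y) x 34 mm, 0.06 kg; starts lying flat in the clamp's channel with its long side across the channel; the point is its centre, 17 mm above its underside. Grasp across its 58 mm.
- housing_1_mid (a point): Centre (41 mm above the underside) of a black stand housing, 142 (its x) x 68 (y) x 82 mm, 0.22 kg, upright on the bench; one of three alike, absent in some starts. Wedge body 62 mm wide in y with upright sides: grasp across them from above; 50 mm up they run x = -27 to 27 mm. Foot plate 4 mm thick, 68 wide, x = -71 to 49.
- housing_1: The same housing; origin at the centre of its underside. A low tail (44 wide, 30 mm high) fills its x = 42 to 71 mm.
- housing_2_mid (a point): Centre (41 mm above the underside) of a black stand housing, 142 (its x) x 68 (y) x 82 mm, 0.22 kg, upright on the bench; one of three alike, absent in some starts. Wedge body 62 mm wide in y with upright sides: grasp across them from above; 50 mm up they run x = -27 to 27 mm. Foot plate 4 mm thick, 68 wide, x = -71 to 49.
- housing_2: The same housing; origin at the centre of its underside. A low tail (44 wide, 30 mm high) fills its x = 42 to 71 mm.
- housing_3_mid (a point): Centre (41 mm above the underside) of a black stand housing, 142 (its x) x 68 (y) x 82 mm, 0.22 kg, upright on the bench; one of three alike, absent in some starts. Wedge body 62 mm wide in y with upright sides: grasp across them from above; 50 mm up they run x = -27 to 27 mm. Foot plate 4 mm thick, 68 wide, x = -71 to 49.
- housing_3: The same housing; origin at the centre of its underside. A low tail (44 wide, 30 mm high) fills its x = 42 to 71 mm.
- bed_stop (a point): Foot of the end stop's face, at bed x = 0, y = +165 mm, on the channel floor; axes as the bed's. The stop is 110 mm wide (x), 30 mm high above the floor and lies to +y of this point. With the carriage fully back there are 290 mm between face and carriage; three housings side by side take 204 mm.
- lever_top (a point): An obstacle, not part of the job: top of the red upright lever (22 mm thick) of the small toggle clamp fixed behind the housings, 215 mm above the bench. Carry things past in front of it or well above it.
There are look-alikes about, which are no part of the job. Of the things that look like the block, the smaller one is meant.

How it is judged:
By the outcome, as a careful person would: the job done as asked, in the order asked, and still so for the second after the job is handed in, with the robot touching nothing.
Of housing_1, housing_2, housing_3 only 2 to 3 are there at a start; the rules pass over those that are not, and their reading is None.
At some moment in a run one of housing_1, housing_2, housing_3 may be knocked a few centimetres aside while the robot is not near it.
Once in a run the grip may slacken for a moment while it holds something.
It also fails if it takes over 210 s, if anything falls off the work surface, if the arm or the gripper's body presses on something with over 40 N, if the wrist force passes 120 N, or if a joint passes its speed limit or range.

### The arm

A 6-joint arm with a two-finger parallel gripper is mounted at the origin on a cart in front of the work surface, level with it; the furniture and walls round the work are solid. World frame = base frame: x ahead of the robot, y to its left, z up, the work surface at z = 0. Lengths are in m, angles in rad, forces in N, time in s.
With the tool pointing down it reaches from about 0.3 to 0.875 m from the base axis. Payload 6.4 kg.
Tool frame: the origin (TCP) lies midway between the tips of the shut fingers; the grasp point (between the pads) lies 19 mm behind it; z points along the fingers, y is the line along which they close (so a half turn about z gives the same grasp; the last joint's range is limited). The gripper opens to 85 mm and grips with 20 to 120 N. Pads are 22 mm wide; open, the fingers measure 114 mm over their backs; the gripper's body (76 mm by 85 mm) begins 54 mm behind the grasp point. The pads swing forward as they close: fully open they stand 13 mm farther back than shut.
Start: joints at [1.017, 0.181, 1.607, -0, 1.354, -0.206], TCP at [0.196, 0.541, 0.231] pointing down, gripper open.
Joint ranges: [-2.99, 2.99], [-0.89, 2.07], [0.3, 2.58], [-1.14, 4.28], [0, 2.63], [-3.12, 3.12]. Speed limits (rad/s): [2.57, 2.57, 3.01, 3.14, 3.14, 3.14].

### API

Orientations are given as a unit quaternion [w, x, y, z].
In Python, from bench import ctrl gives the robot as it stands. The module is installed in compiled form; this text tells all that it offers.
- The arm moves only by the tool move_arm, never from a script. Its argument "plan" is one flat list of numbers, 6 for each row, row after row: the shift along the world's x, y, z in units of 50 mm (1.0 is 50 mm), then the turn, a rotation vector about the world's x, y, z in rad. A call has 1 to 10 rows; each row is the pose to reach, as a shift and turn from the pose commanded when the call began; what a row does not reach only later rows make up. A row lasts 1/8 s, in which the tool goes at most 62.5 mm and 10.7 degrees, less where a joint would pass 70% of its speed; a pose out of reach is approached as far as the arm can. A call with a gripper value outside its range is refused whole. "grip" is the finger opening in mm, from 0 to 85.4, set as the call begins (left out, the last holds). The fingers move at their own pace and stop on an object; the grip force is fixed at half the most. Time passes only in rows, so rows that repeat a pose let the fingers close. It gives the time, the measured TCP pose, the force, the opening and the grip force at its end, in the units of the state.
- ctrl.get_obs(): the state, without advancing time (a new reading comes with each control period).
- ctrl.camera(name): name is "side" or "top"; returns a dict with "pixels" (420x560x3 uint8, red, green, blue), "fx", "fy", "cx", "cy" (pixels), "origin" and "attitude" of the camera in the world. Camera axes: x right, y down, z forward; pixel columns grow to the right and rows downward; lengths in m; the calibration is good to about 2 mm. A picture is of the moment at which its call begins. There is no depth.
- ctrl.hand_in(): hands the job in; it is judged then, once.
The state is a dict: "time_s": time; "q": joint angles; "dq": joint speeds; "joint_efforts": joint torques, N m; "eef_pos": TCP position; "eef_rot": TCP orientation; "wrist_force": force on the tool from outside, world axes, zero at the start; "torque": the same for the moment, N m; "opening": opening from 0.0 (shut) to 1.0 (fully open); "grasp_force": force on a finger pad.
Only numpy, scipy, OpenCV 4.12 (cv2) and the standard library are available. Lean on these libraries where they do the work, as an engineer would, in place of code of your own. Each camera call takes 0.05 s, during which the arm holds its last target. There are 200 camera calls.

## Working session

There is one attempt and no reset: what is moved stays moved. The work goes in short steps, Python scripts to look and compute and a tool call to move; the robot and the scene stay as the last step left them, time stands still between calls to the robot, and variables do not carry over. Pictures are saved under pics/ and viewed, at most 14 in all, crops included, and the job is handed in when it is done.

Besides the shell and the picture viewer there is one more tool, called after "Call:" as name(argument=value, ...) on one line, values as JSON. move_arm: Moves the arm, as the interface text tells. Its arguments: {"type":"object","properties":{"plan":{"type":"array"},"grip":{"type":"number"}},"required":["plan"]}

```bash
mkdir -p pics
cat > h.py <<'E'
import numpy as np, cv2, sys
from bench import ctrl
from scipy.spatial.transform import Rotation as R
def rot(a):
    a=np.array(a)
    return a if a.shape==(3,3) else R.from_quat(a.ravel(),scalar_first=True).as_matrix()
def snap(name,fn=None):
    c=ctrl.camera(name)
    if fn: cv2.imwrite('pics/'+fn,c['pixels'][:,:,::-1])
    return c
def ray(c,uv,z):
    uv=np.atleast_2d(uv).astype(float)
    d=np.c_[(uv[:,0]-c['cx'])/c['fx'],(uv[:,1]-c['cy'])/c['fy'],np.ones(len(uv))]@rot(c['attitude']).T
    o=np.array(c['origin']); return o+d*((z-o[2])/d[:,2])[:,None]
def proj(c,p):
    q=(np.atleast_2d(p)-np.array(c['origin']))@rot(c['attitude'])
    return np.c_[q[:,0]/q[:,2]*c['fx']+c['cx'],q[:,1]/q[:,2]*c['fy']+c['cy']]
E
python3 - <<'E'
from h import *
for n in('top','side'):
    c=snap(n,n+'0.png');print(n,{k:v for k,v in c.items() if k!='pixels'})
print(ctrl.get_obs())
E
```

```text
top {'fx': 467.54857239101915, 'fy': 467.54857239101915, 'cx': 284.444528926475, 'cy': 202.967979488961, 'origin': array([0.33509692, 0.04167929, 1.5456855 ]), 'attitude': array([ 0.02986314, -0.69807393,  0.71378642, -0.04806172])}
side {'fx': 431.63330757374143, 'fy': 431.63330757374143, 'cx': 284.50915091609033, 'cy': 212.98009056220215, 'origin': array([ 0.00576068, -0.89598412,  1.05091786]), 'attitude': array([-0.40099552,  0.88101576, -0.22890957,  0.10302542])}
{'time_s': 0.1, 'q': array([ 1.01667196e+00,  1.81472768e-01,  1.60791062e+00,  2.78303445e-05,
        1.35377795e+00, -2.06329841e-01]), 'dq': array([-0.00042519, -0.0025161 , -0.00278138, -0.0005946 , -0.00084778,
       -0.00014785]), 'joint_efforts': array([-3.93423288e-04, -4.45874548e+01, -3.52236736e+01, -3.94988756e-04,
        4.11035871e-03,  3.85315639e-05]), 'eef_pos': array([0.19570274, 0.5401508 , 0.23046959]), 'eef_rot': array([-3.03709451e-04,  1.73025044e-01,  9.84917113e-01, -7.23280874e-04]), 'wrist_force': array([0.18243789, 0.85735022, 0.01304481]), 'torque': array([-0.00474417, -0.04387123, -0.04137807]), 'grasp_force': 0.0, 'opening': 0.9977752223580003}
```

View pics/top0.png

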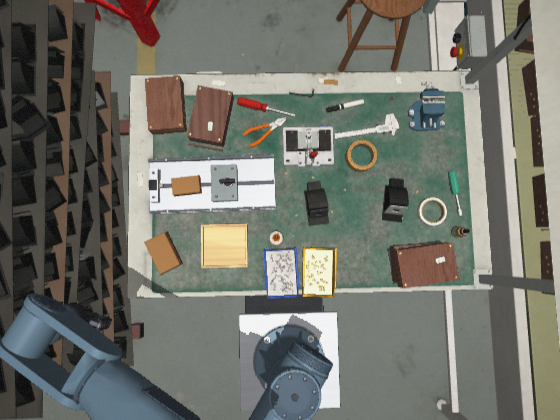

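View pics/side0.png

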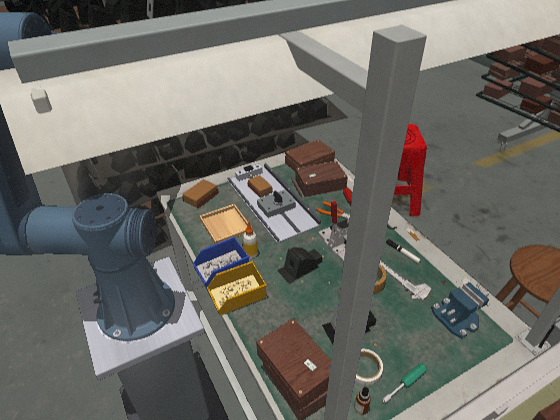

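Top view: the bed plate is at (150–275, 157–210), the end stop at (154,184) and the carriage at (224,182). The tray is at (224,246) and the housings at (317,202) and (396,199). There are two candidates for the block. (186,185) is smaller and lies in the channel with its long side across, so it fits the description. (162,253) is larger and lies on the bench. The crop should confirm this.

Run:
```python
import cv2
i=cv2.imread('pics/top0.png')
a=cv2.resize(i[150:280,140:282],None,fx=4.4,fy=4.4,interpolation=cv2.INTER_CUBIC)
cv2.imwrite('pics/c1.png',a)
b=cv2.resize(i[165:235,285:425],None,fx=5.5,fy=5.5,interpolation=cv2.INTER_CUBIC)
cv2.imwrite('pics/c2.png',b)
```

```text
(no output)
```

View pics/c1.png

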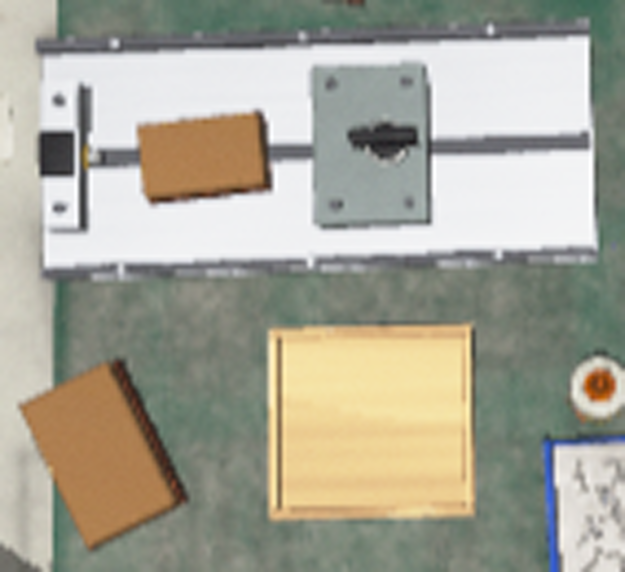

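View pics/c2.png

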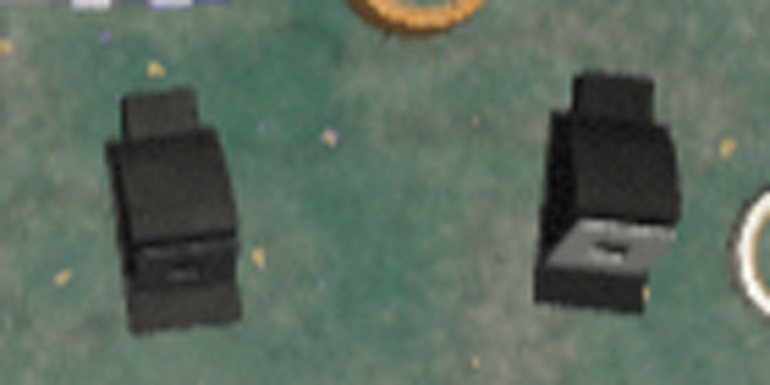

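The crop confirms the choice. The channel piece, crop (205,155), is about 94×62 mm, while the bench piece, crop (100,450), is about 120×82 mm, so the channel one is the smaller and is the one meant. Its long side actually lies along the channel. There are only two housings, both with the tail towards world +x. Next I'll measure.

```bash
cat > m.py <<'E'
from h import *
def comp(m,near,k=1):
    if k>1: m=cv2.morphologyEx(m.astype(np.uint8),cv2.MORPH_OPEN,np.ones((k,k)))
    n,l,s,c=cv2.connectedComponentsWithStats(m.astype(np.uint8))
    ok=[i for i in range(1,n) if s[i,4]>20]
    i=min(ok,key=lambda i:np.hypot(*(c[i]-near)))
    return (l==i),s[i],c[i]
def rect(c,m,z):
    ct=max(cv2.findContours(m.astype(np.uint8),cv2.RETR_EXTERNAL,cv2.CHAIN_APPROX_NONE)[0],key=cv2.contourArea)[:,0]
    w=ray(c,ct,z)[:,:2]*1000
    (cx,cy),(a,b),t=cv2.minAreaRect(w.astype(np.float32))
    return np.round([cx,cy,a,b,t],1)
E
python3 - <<'E'
from m import *
c=snap('top');p=c['pixels'];hsv=cv2.cvtColor(p,cv2.COLOR_RGB2HSV);H,S,V=[hsv[...,i].astype(int) for i in range(3)]
g=cv2.cvtColor(p,cv2.COLOR_RGB2GRAY).astype(int)
# plate ends
W=(V>190)&(S<40)
for r in (170,195,200):
    xs=np.where(W[r,140:290])[0]+140;print('row',r,ray(c,[[xs[0]-.5,r],[xs[-1]+.5,r]],.01)[:,:2].round(4).tolist())
# slot
pts=[]
for u in list(range(242,270,3))+[163,167,205,207]:
    col=255-g[176:192,u];w=np.clip(col-80,0,None);pts.append([u,176+(w*np.arange(16)).sum()/w.sum()])
w=ray(c,pts,.01)[:,:2];print('slot',w.round(4).tolist());print(np.polyfit(w[:,1],w[:,0],1))
print('carcol',p[170,215],'hous',p[200,317],p[186,317], p[212,318],'cork',p[185,186],p[253,162],'tray',p[246,224],'green',p[230,350])
m,s,_=comp((abs(p[...,0].astype(int)-p[170,215,0])<30)&(abs(p[...,1].astype(int)-p[170,215,1])<30)&(V<190)&(V>80)&(S<70),(224,182),3);print('car',s,rect(c,m,.0395))
cork=(H>8)&(H<18)&(S>120)&(V>80)
for q in((186,185),(162,253)):
    m,s,_=comp(cork,q,2);print('cork',s,rect(c,m,.044 if q[0]==186 else .034))
m,s,_=comp((H>12)&(H<25)&(S>60)&(V>140),(224,246),3);print('tray',s,rect(c,m,.022))
for q in((317,202),(396,199)):
    m,s,_=comp((V<62)&(S<90),q,1);print('hs',s,rect(c,m,.0))
    for r in range(s[1]-1,s[1]+s[3]+1,2):
        xs=np.where(m[r])[0]; print(r,(xs[0],xs[-1]) if len(xs) else None,end=' ')
    print()
E
```

```text
row 170 [[0.6244, 0.4768], [0.6159, 0.0339]]
row 195 [[0.541, 0.4759], [0.5319, 0.0324]]
row 200 [[0.5244, 0.4757], [0.5153, 0.0327]]
slot [[0.5741, 0.1392], [0.5741, 0.1293], [0.5746, 0.1193], [0.5754, 0.1094], [0.5752, 0.0994], [0.5759, 0.0895], [0.5764, 0.0795], [0.5762, 0.0696], [0.5759, 0.0596], [0.5758, 0.0497], [0.5709, 0.3993], [0.571, 0.3862], [0.5733, 0.2613], [0.5732, 0.2547]]
[-0.01487879  0.57681719]
carcol [133 141 142] hous [56 56 52] [64 65 60] [34 38 40] cork [175 126  80] [176 129  82] tray [239 211 148] green [105 127 111]
car [211 165  27  37 794] [571.2 195.5  84.4 118.4  89.6]
cork [173 177  28  20 456] [561.5 315.6  54.4  87.8   5.7]
cork [146 234  35  41 813] [346.7 390.5 113.7  74.3  25.4]
tray [ 201  224   47   44 1936] [369.2 198.4 147.8 138.8  88.7]
hs [304 182  24  43 665] [ 504.2 -105.4  140.4   70.8    5.9]
181 None 183 (np.int64(307), np.int64(315)) 185 (np.int64(307), np.int64(315)) 187 (np.int64(307), np.int64(313)) 189 (np.int64(307), np.int64(323)) 191 (np.int64(304), np.int64(324)) 193 (np.int64(304), np.int64(324)) 195 (np.int64(305), np.int64(32
[... 644 characters left out ...]
 183 (np.int64(389), np.int64(402)) 185 (np.int64(385), np.int64(403)) 187 (np.int64(385), np.int64(403)) 189 (np.int64(385), np.int64(406)) 191 (np.int64(385), np.int64(406)) 193 (np.int64(384), np.int64(407)) 195 (np.int64(384), np.int64(407)) 197 (np.int64(384), np.int64(407)) 199 (np.int64(384), np.int64(407)) 201 (np.int64(384), np.int64(407)) 203 (np.int64(383), np.int64(407)) 205 (np.int64(383), np.int64(407)) 207 (np.int64(383), np.int64(387)) 209 (np.int64(383), np.int64(385)) 211 (np.int64(383), np.int64(384)) 213 (np.int64(383), np.int64(385)) 215 (np.int64(382), np.int64(401)) 217 (np.int64(382), np.int64(401)) 219 (np.int64(382), np.int64(401)) 221 (np.int64(397), np.int64(401))
```

Call:
move_arm(plan=[7.56,-7.16,-1,0,0,-1.208,7.56,-7.16,-1,0,0,-1.208,7.56,-7.16,-1,0,0,-1.208,7.56,-7.16,-1,0,0,-1.208,7.56,-7.16,-1,0,0,-1.208,7.56,-7.16,-1,0,0,-1.208,7.56,-7.16,-1,0,0,-1.208,7.56,-7.16,-1,0,0,-1.208,7.56,-7.16,-1,0,0,-1.208,7.56,-7.16,-1,0,0,-1.208], grip=45)

```text
time_s: 1.4
eef_pos: [0.5743, 0.1815, 0.1805]
eef_rot: [-0.001, 0.703, 0.712, -0.0]
wrist_force: [0.5, 0.2, -0.5]
opening: 0.529
grasp_force: 0.0
```

```bash
cat > st.py <<'E'
from h import *
o=ctrl.get_obs();q=o['eef_rot'];y=rot(q)[:,1]
print(o['time_s'],'tcp',o['eef_pos'].round(4),'head',np.arctan2(y[1],y[0]).round(4),'z',rot(q)[:,2].round(3),'F',o['wrist_force'].round(1),'op',round(o['opening']*85.4,1),'gf',round(o['grasp_force'],1),'q',o['q'].round(2))
E
python3 - <<'E'
import st
from h import *
c=snap('side','s1.png')
i=cv2.imread('pics/s1.png');cv2.imwrite('pics/s1c.png',cv2.resize(i[130:260,180:340],None,fx=4.5,fy=4.5,interpolation=cv2.INTER_CUBIC))
print(proj(c,[[.574,.183,.0775],[.574,.183,.0535]]))
E
```

```text
1.4 tcp [0.5743 0.1815 0.1805] head 0.0126 z [-0.001  0.    -1.   ] F [ 0.5  0.2 -0.5] op 45.2 gf 0.0 q [0.11 0.29 1.58 0.   1.27 0.1 ]
[[277.38247878 194.29876535]
 [277.46735587 199.44519622]]
```

View pics/s1c.png

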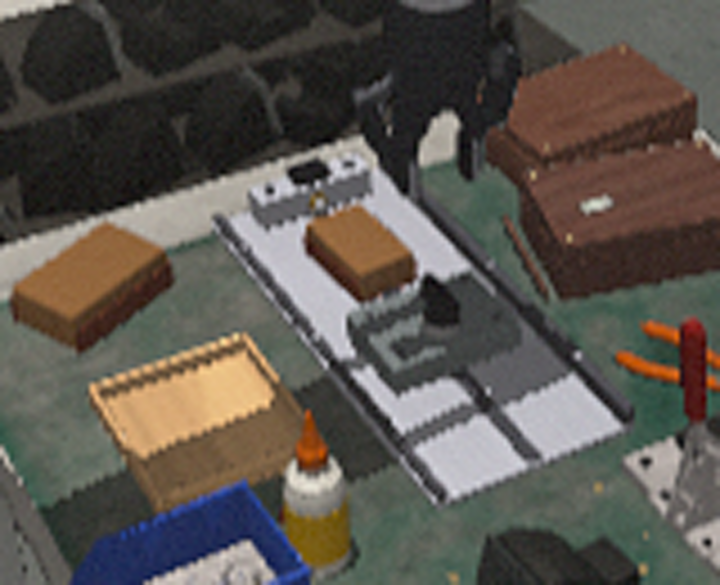

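The side crop shows the knob at crop (438,285), which agrees with the estimate. Descending on the knob.

Call:
move_arm(plan=[0,0.02,-1.2,0,0,0,0,0.02,-2.0,0,0,0,0,0.02,-2.45,0,0,0,0,0.02,-2.45,0,0,0])

```text
time_s: 1.95
eef_pos: [0.571, 0.1851, 0.057]
eef_rot: [-0.002, 0.701, 0.713, -0.002]
wrist_force: [-1.3, 1.9, 1.0]
opening: 0.53
grasp_force: 0.0
```

Call:
move_arm(plan=[0,0,0,0,0,0,0,0,0,0,0,0,0,0,0,0,0,0,0,0,0,0,0,0,0,0,0,0,0,0,0,0,0,0,0,0], grip=0)

```text
time_s: 2.7
eef_pos: [0.5768, 0.1844, 0.0612]
eef_rot: [0.002, 0.702, 0.712, 0.003]
wrist_force: [5.3, 2.1, -1.4]
opening: 0.125
grasp_force: 63.2
```

Call:
move_arm(plan=[0.02,0,0,0,0,0.18,0.02,0,0,0,0,0.36,0.02,0,0,0,0,0.54,0.02,0,0,0,0,0.72,0.02,0,0,0,0,0.9,0.02,0,0,0,0,1.08,0.02,0,0,0,0,1.26,0.02,0,0,0,0,1.41,0.02,0,0,0,0,1.41,0.02,0,0,0,0,1.41])

```text
time_s: 3.95
eef_pos: [0.5797, 0.1843, 0.0612]
eef_rot: [0.005, 0.073, 0.997, 0.001]
wrist_force: [12.6, 3.5, -8.3]
opening: 0.119
grasp_force: 62.2
```

```bash
python3 st.py
```

```text
3.95 tcp [0.5797 0.1843 0.0612] head 1.4242 z [ 0.011  0.002 -1.   ] F [12.6  3.5 -8.3] op 10.1 gf 62.2 q [ 0.11  0.44  1.64  0.    1.04 -1.31]
```

Call:
move_arm(plan=[0.03,-0.2,0,0,0,0,0.04,-0.5,0,0,0,0,0.06,-0.9,0,0,0,0,0.06,-1.3,0,0,0,0,0.08,-1.7,0,0,0,0,0.08,-2.0,0,0,0,0,0.09,-2.3,0,0,0,0,0.09,-2.45,0,0,0,0,0.09,-2.55,0,0,0,0,0.09,-2.55,0,0,0,0])

```text
time_s: 5.2
eef_pos: [0.5819, 0.0669, 0.061]
eef_rot: [0.003, 0.074, 0.997, 0.009]
wrist_force: [8.3, 45.2, 0.4]
opening: 0.121
grasp_force: 63.4
```

```bash
python3 st.py
```

```text
5.2 tcp [0.5819 0.0669 0.061 ] head 1.4237 z [ 0.007  0.017 -1.   ] F [ 8.3 45.2  0.4] op 10.3 gf 63.4 q [-0.1   0.4   1.7   0.02  1.03 -1.53]
```

Call:
move_arm(plan=[0,0.14,0,0,0,0,0,0.14,0,0,0,0,0,0.14,0,0,0,0])

```text
time_s: 5.58
eef_pos: [0.5819, 0.0675, 0.0611]
eef_rot: [0.003, 0.073, 0.997, 0.003]
wrist_force: [5.1, 16.6, 0.7]
opening: 0.123
grasp_force: 63.6
```

Call:
move_arm(plan=[0,0,0,0,0,0,0,0,0,0,0,0,0,0,0,0,0,0,0,0,1.2,0,0,0,0,0,2.4,0,0,0,0,1,3,0,0,-0.18,0,2,3,0,0,-0.36,0,3,3,0,0,-0.54,0,4,3,0,0,-0.72,0,5,3,0,0,-0.9], grip=45)

```text
time_s: 6.82
eef_pos: [0.5795, 0.3141, 0.2089]
eef_rot: [0.0, 0.502, 0.865, -0.0]
wrist_force: [0.7, -0.5, 0.8]
opening: 0.528
grasp_force: 0.0
```

Run:
```python
import st
from m import *
c=snap('top','t2.png');p=c['pixels'];hsv=cv2.cvtColor(p,cv2.COLOR_RGB2HSV);H,S,V=[hsv[...,i].astype(int) for i in range(3)]
m,s,_=comp((abs(p[...,0].astype(int)-133)<30)&(abs(p[...,1].astype(int)-141)<30)&(V<190)&(V>80)&(S<70),(255,182),3);print('car',s,rect(c,m,.0395))
m,s,_=comp((H>8)&(H<18)&(S>120)&(V>80),(186,185),2);print('cork',s,rect(c,m,.044))
i=cv2.imread('pics/t2.png');cv2.imwrite('pics/t2c.png',cv2.resize(i[140:280,130:290],None,fx=4.2,fy=4.2,interpolation=cv2.INTER_CUBIC))
```

```text
6.825 tcp [0.5795 0.3141 0.2089] head 0.5183 z [ 0. -0. -1.] F [ 0.7 -0.5  0.8] op 45.1 gf 0.0 q [ 0.32  0.38  1.4  -0.    1.36 -0.2 ]
car [219 182  25   4  90] [568.7 173.   77.8   9.9  88.9]
cork [191 177  10  17 129] [565.1 285.4  53.3  27.5   9.1]
```

View pics/t2c.png

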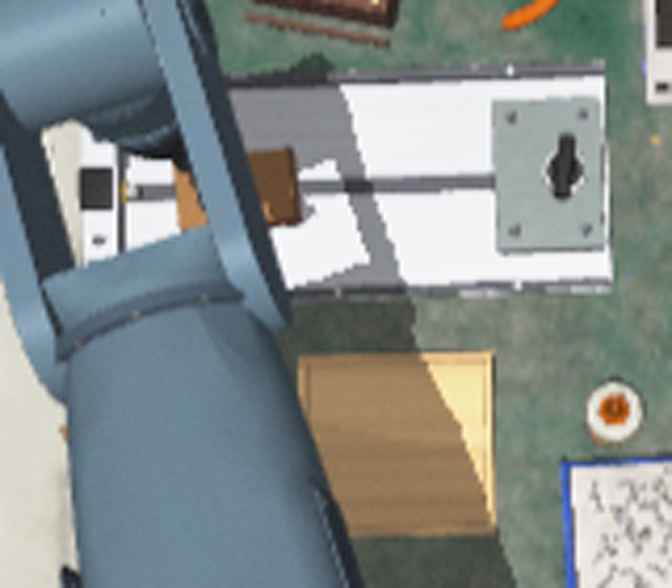

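Now the carriage is back against the plate end and the knob is freed. The arm hides part of the block. I'll cross-check the bed's y origin from the carriage and stop edges.

Run:
```python
from m import *
c=snap('top')
print('carr top edges',ray(c,[[247.1,181],[273.6,181]],.0395)[:,:2].round(4).tolist())
print('plate end',ray(c,[[274.5,181]],.01)[:,:2].round(4).tolist())
print('stop face top, foot',ray(c,[[140+80/4.4,150+120/4.4]],.04)[:,:2].round(4).tolist(),ray(c,[[140+91/4.4,150+120/4.4]],.01)[:,:2].round(4).tolist())
print('knob ',ray(c,[[130+565/4.2,140+165/4.2]],.0775)[:,:2].round(4).tolist())
print('tray',ray(c,[[140+268/4.4,150+328/4.4],[140+474/4.4,150+516/4.4]],.022)[:,:2].round(4).tolist())
```

```text
carr top edges [[0.5759, 0.1207], [0.5742, 0.0345]]
plate end [[0.5788, 0.0314]]
stop face top, foot [[0.5937, 0.408]] [[0.5986, 0.407]]
knob  [[0.5742, 0.0634]]
tray [[0.4385, 0.2735], [0.2973, 0.1237]]
```

Call:
move_arm(plan=[-0.3,0.1,-0.5,0,0,-0.18,-0.3,0.1,-1,0,0,-0.36,-0.3,0.1,-1.5,0,0,-0.418,-0.3,0.1,-2,0,0,-0.418,-0.3,0.1,-2.6,0,0,-0.418,-0.3,0.1,-3.2,0,0,-0.418,-0.3,0.1,-3.7,0,0,-0.418,-0.3,0.1,-3.96,0,0,-0.418,-0.3,0.1,-3.96,0,0,-0.418], grip=85)

```text
time_s: 8.05
eef_pos: [0.5639, 0.3173, 0.01]
eef_rot: [-0.0, 0.668, 0.744, -0.001]
wrist_force: [0.5, 0.4, 0.9]
opening: 0.995
grasp_force: 0.0
```

Call:
move_arm(plan=[0,0,0,0,0,0,0,0,0,0,0,0,0,0,0,0,0,0,0,0,0,0,0,0,0,0,0,0,0,0], grip=40)

```text
time_s: 8.68
eef_pos: [0.5659, 0.3186, 0.0127]
eef_rot: [0.001, 0.668, 0.744, 0.001]
wrist_force: [-0.2, 0.2, 5.7]
opening: 0.643
grasp_force: 65.1
```

```bash
python3 st.py
```

```text
8.675 tcp [0.5659 0.3186 0.0127] head 0.1072 z [ 0.003  0.001 -1.   ] F [-0.2  0.2  5.7] op 54.9 gf 65.1 q [ 0.33  0.6   1.53 -0.    1.01  0.22]
```

Call:
move_arm(plan=[0,0,0.6,0,0,0,0,0,1.5,0,0,0,-0.6,-0.4,2,0,0,0,-1.4,-0.8,2,0,0,-0.05,-2.2,-1.3,2,0,0,-0.09,-3.0,-1.8,2,0,0,-0.09,-3.6,-2.2,2,0,0,-0.09,-3.87,-2.36,2,0,0,-0.09,-3.87,-2.36,1.3,0,0,-0.09,-3.87,-2.36,0.7,0,0,-0.09])

```text
time_s: 9.93
eef_pos: [0.3722, 0.2004, 0.0458]
eef_rot: [0.001, 0.701, 0.713, 0.001]
wrist_force: [0.9, -0.5, -0.7]
opening: 0.649
grasp_force: 64.5
```

```bash
python3 st.py
```

```text
9.925 tcp [0.3722 0.2004 0.0458] head 0.0169 z [ 0.003  0.001 -1.   ] F [ 0.9 -0.5 -0.7] op 55.4 gf 64.5 q [0.21 0.12 2.11 0.   0.91 0.19]
```

Call:
move_arm(plan=[0,0,-0.4,0,0,0,0,0,-0.72,0,0,0,0,0,-0.74,0,0,0,0,0,-0.74,0,0,0])

```text
time_s: 10.42
eef_pos: [0.3716, 0.2003, 0.0089]
eef_rot: [0.0, 0.701, 0.713, 0.0]
wrist_force: [0.4, 0.2, -0.2]
opening: 0.644
grasp_force: 65.6
```

Call:
move_arm(plan=[0,0,0,0,0,0,0,0,0,0,0,0,0,0,0,0,0,0,0,0,0.8,0,0,0,0,0,2,0,0,0,0,-1,3,0,0,0,0,-2,4,0,0,0,0,-3,4,0,0,0], grip=76)

```text
time_s: 11.42
eef_pos: [0.3726, 0.0492, 0.2123]
eef_rot: [0.003, 0.7, 0.714, 0.002]
wrist_force: [1.0, -1.2, 0.4]
opening: 0.889
grasp_force: 0.0
```

```bash
cat > hs.py <<'E'
from m import *
def housings(c,near):
    p=c['pixels'];hsv=cv2.cvtColor(p,cv2.COLOR_RGB2HSV);S,V=hsv[...,1].astype(int),hsv[...,2].astype(int)
    for q in near:
        m,s,_=comp((V<75)&(S<90),q,1);m=cv2.morphologyEx(m.astype(np.uint8),cv2.MORPH_CLOSE,np.ones((5,5)));print('hs',q,s,rect(c,m,0))
E
python3 - <<'E'
import st
from hs import *
c=snap('top','t3.png');housings(c,[(317,202),(396,199)])
i=cv2.imread('pics/t3.png');cv2.imwrite('pics/t3c.png',cv2.resize(i[140:290,140:430],None,fx=2.7,fy=2.7,interpolation=cv2.INTER_CUBIC))
E
```

```text
11.425 tcp [0.3726 0.0492 0.2123] head 0.0198 z [ 0.007 -0.001 -1.   ] F [ 1.  -1.2  0.4] op 75.9 gf 0.0 q [-0.19 -0.29  2.1   0.    1.33 -0.21]
hs (317, 202) [304 181  25  45 844] [ 505.1 -105.8  143.7   72.7    5.9]
hs (396, 199) [382 178  27  44 738] [ 510.3 -373.6   84.2  145.1   82.1]
```

View pics/t3c.png

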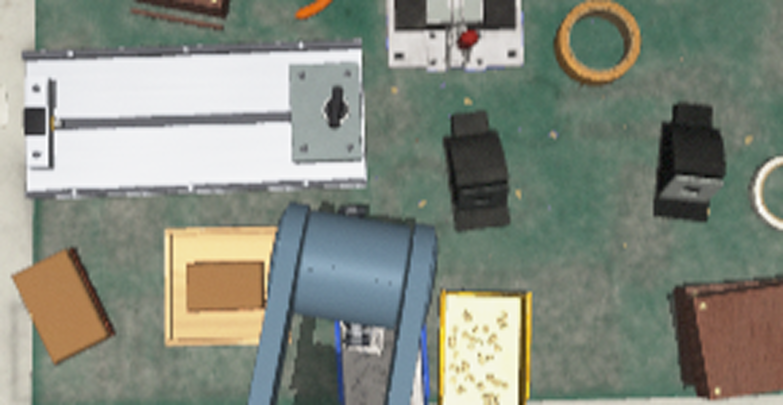

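The cork block is in the tray, crop (225,287), with the knob free and the carriage back. Both housings still stand, at crop (478,170) and (690,160). Next I'll compute their poses from the foot-edge and tail-end corners.

Run:
```python
from m import *
c=snap('top')
f=lambda l,z: ray(c,np.array(l)/5.5+[285,165],z)[:,:2]
for foot,tail in (([(132,332),(241,318)],[(122,97),(193,90)]),([(535,300),(643,312)],[(577,75),(653,80)])):
    a,b=f(foot,.004),f(tail,.03)
    A,B=a.mean(0),b.mean(0);d=B-A
    print('foot',A.round(4),'w',np.linalg.norm(a[0]-a[1]).round(4),'tail',B.round(4),'w',np.linalg.norm(b[0]-b[1]).round(4),'L',np.linalg.norm(d).round(4),'mid',((A+B)/2).round(4),'head',np.arctan2(d[1],d[0]).round(3), 'edge heads',[np.arctan2(*( (e[0]-e[1])[::-1])).round(3)-1.571 for e in (a,b)])
```

```text
foot [ 0.4327 -0.1125] w 0.0663 tail [ 0.5698 -0.0969] w 0.0427 L 0.1379 mid [ 0.5012 -0.1047] head 0.113 edge heads [np.float64(0.10499999999999998), np.float64(0.07899999999999996)]
foot [ 0.4388 -0.3565] w 0.0659 tail [ 0.574  -0.3722] w 0.0459 L 0.1361 mid [ 0.5064 -0.3644] head -0.116 edge heads [np.float64(-0.133), np.float64(-0.08599999999999985)]
```

Call:
move_arm(plan=[2.68,-3.06,0.2,0,0,-0.18,2.68,-3.06,0.2,0,0,-0.36,2.68,-3.06,0.2,0,0,-0.54,2.68,-3.06,0.2,0,0,-0.72,2.68,-3.06,0.2,0,0,-0.9,2.68,-3.06,0.2,0,0,-1.08,2.68,-3.06,0.2,0,0,-1.26,2.68,-3.06,0.2,0,0,-1.44,2.68,-3.06,0.2,0,0,-1.48,2.68,-3.06,0.2,0,0,-1.48], grip=85)

```text
time_s: 12.78
eef_pos: [0.5049, -0.1019, 0.2183]
eef_rot: [-0.0, 0.999, 0.054, -0.0]
wrist_force: [0.6, -0.3, -0.8]
opening: 0.998
grasp_force: 0.0
```

Run:
```python
import st
from h import *
c=snap('side','s3.png');i=cv2.imread('pics/s3.png');cv2.imwrite('pics/s3c.png',cv2.resize(i[150:350,210:390],None,fx=3,fy=3,interpolation=cv2.INTER_CUBIC))
print((proj(c,[[.505,-.102,.082],[.434,-.110,.004],[.576,-.094,.03]])-[210,150])*3)
```

```text
12.775 tcp [ 0.5049 -0.1019  0.2183] head -1.4618 z [-0.001  0.001 -1.   ] F [ 0.6 -0.3 -0.8] op 85.2 gf 0.0 q [-0.43  0.06  1.77  0.    1.31  1.03]
[[274.11798906 299.62032706]
 [218.25252312 379.85898643]
 [325.36086375 305.36532592]]
```

View pics/s3c.png

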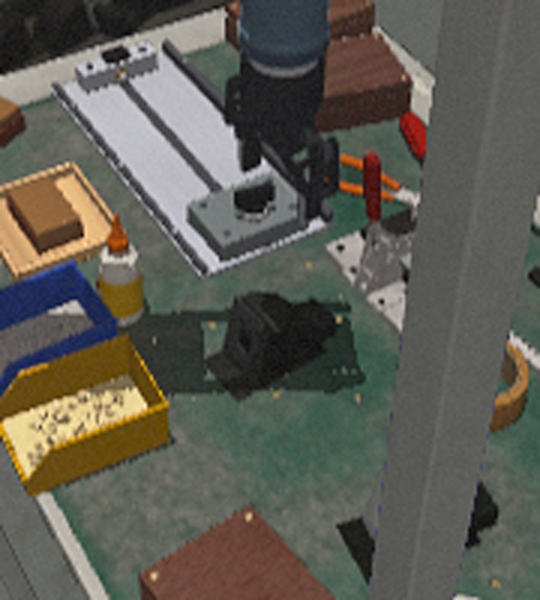

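The foot's front edge is at crop (226,380), close to the prediction. Descending and gripping.

Call:
move_arm(plan=[0,-0.04,-1.0,0,0,0,0,-0.04,-2.0,0,0,0,0,-0.04,-2.7,0,0,0,0,-0.04,-3.3,0,0,0,0,-0.04,-3.77,0,0,0,0,-0.04,-3.77,0,0,0])

```text
time_s: 13.58
eef_pos: [0.5033, -0.1037, 0.0284]
eef_rot: [-0.001, 0.999, 0.054, -0.002]
wrist_force: [-0.9, -0.1, 0.1]
opening: 0.994
grasp_force: 0.0
```

Call:
move_arm(plan=[0,0,0,0,0,0,0,0,0,0,0,0,0,0,0,0,0,0,0,0,0,0,0,0,0,0,0,0,0,0], grip=45)

```text
time_s: 14.2
eef_pos: [0.5061, -0.1051, 0.0317]
eef_rot: [0.0, 0.999, 0.054, 0.001]
wrist_force: [0.4, 1.2, 5.4]
opening: 0.715
grasp_force: 66.7
```

```bash
python3 st.py
```

```text
14.2 tcp [ 0.5061 -0.1051  0.0317] head -1.4629 z [ 0.002 -0.001 -1.   ] F [0.4 1.2 5.4] op 61.0 gf 66.7 q [-0.43  0.33  1.88  0.    0.92  1.03]
```

Call:
move_arm(plan=[0,0,0.5,0,0,0,0,0,1.2,0,0,0,0,0,1.9,0,0,0,0,0.3,2.4,0,0,0,0,0.9,2.4,0,0,0,0,1.6,2.4,0,0,0,0.2,2.4,2.4,0,0,0,0.4,3.2,2.4,0,0,0,0.7,4.0,2.4,0,0,-0.04,1.0,4.8,2.4,0,0,-0.093])

```text
time_s: 15.45
eef_pos: [0.555, 0.1365, 0.1502]
eef_rot: [0.0, 1.0, 0.007, -0.0]
wrist_force: [0.0, -1.2, -3.0]
opening: 0.72
grasp_force: 66.5
```

Call:
move_arm(plan=[0.1,0.8,0,0,0,0,0.2,1.6,0,0,0,0,0.3,2.4,0,0,0,0,0.39,3.2,0,0,0,0,0.39,3.8,0,0,0,0,0.39,4.2,0,0,0,0,0.39,4.22,0,0,0,0,0.39,4.22,0,0,0,0])

```text
time_s: 16.45
eef_pos: [0.5744, 0.3454, 0.15]
eef_rot: [0.0, 1.0, 0.007, -0.0]
wrist_force: [0.8, 0.8, -1.6]
opening: 0.718
grasp_force: 66.5
```

Run:
```python
import st
from h import *
i=snap('side','s4.png')['pixels'][:,:,::-1]; cv2.imwrite('pics/s4c.png',cv2.resize(i[120:240,200:340],None,fx=5,fy=5,interpolation=cv2.INTER_CUBIC))
```

```text
16.45 tcp [0.5744 0.3454 0.15  ] head -1.5564 z [-0.    -0.001 -1.   ] F [ 0.8  0.8 -1.6] op 61.3 gf 66.5 q [ 0.36  0.46  1.42 -0.    1.27  1.92]
```

View pics/s4c.png

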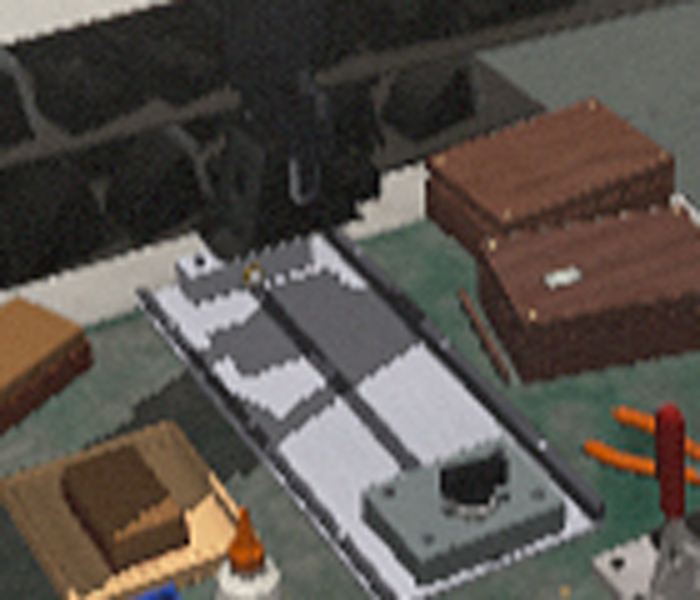

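Call:
move_arm(plan=[0,0.03,-0.7,0,0,0,0,0.03,-1.3,0,0,0,0,0.03,-1.7,0,0,0,0,0.03,-1.7,0,0,0])

```text
time_s: 17.0
eef_pos: [0.5734, 0.3466, 0.0634]
eef_rot: [0.001, 1.0, 0.007, -0.002]
wrist_force: [0.4, -0.0, -3.2]
opening: 0.715
grasp_force: 66.3
```

Run:
```python
import st
from h import *
c=snap('side');i=c['pixels'][:,:,::-1];i=np.clip(i.astype(float)*1.8,0,255).astype(np.uint8)
cv2.imwrite('pics/s5c.png',cv2.resize(i[120:220,210:330],None,fx=6,fy=6,interpolation=cv2.INTER_CUBIC))
for z in (.035,.039): 
  print(((proj(c,[[.5745-.071,.347-.034,z],[.5745-.071,.347+.034,z],[.5745+.071,.347-.022,z],[.5745+.049,.347-.034,z]])-[210,120])*6).round())
```

```text
17.0 tcp [0.5734 0.3466 0.0634] head -1.5569 z [-0.003 -0.001 -1.   ] F [ 0.4 -0.  -3.2] op 61.0 gf 66.3 q [ 0.37  0.57  1.46 -0.    1.12  1.92]
[[210. 420.]
 [166. 364.]
 [398. 346.]
 [377. 365.]]
[[210. 415.]
 [166. 359.]
 [398. 341.]
 [377. 360.]]
```

View pics/s5c.png

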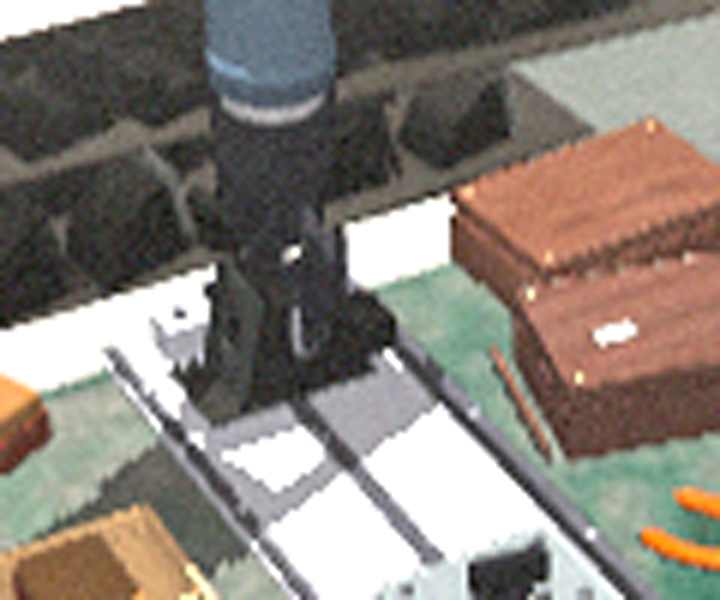

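The foot corner is at crop (210,425) against a prediction of (210,418), and the tail end is at (397,345). Both match, so I'm lowering.

Call:
move_arm(plan=[0,0,-0.25,0,0,0,0,0,-0.4,0,0,0,0,0,-0.5,0,0,0,0,0,-0.52,0,0,0,0,0,-0.52,0,0,0])

```text
time_s: 17.68
eef_pos: [0.5745, 0.3479, 0.0418]
eef_rot: [0.0, 1.0, 0.008, 0.0]
wrist_force: [-8.0, -4.5, 13.9]
opening: 0.712
grasp_force: 68.2
```

Call:
move_arm(plan=[0,0,0,0,0,0,0,0,0,0,0,0,0,0,0,0,0,0,0,0,0.5,0,0,0,0,0,1.2,0,0,0,0,0,2.4,0,0,0,-0.5,-1,3,0,0,0,-1,-2,3,0,0,0,-1.4,-3,3,0,0,0,-1.4,-4,3,0,0,0], grip=85)

```text
time_s: 18.92
eef_pos: [0.5031, 0.1467, 0.1893]
eef_rot: [-0.0, 1.0, 0.008, 0.0]
wrist_force: [1.5, 0.0, 0.4]
opening: 0.993
grasp_force: 0.0
```

```bash
python3 st.py
```

```text
18.925 tcp [0.5031 0.1467 0.1893] head -1.5549 z [ 0.  0. -1.] F [1.5 0.  0.4] op 84.8 gf 0.0 q [0.06 0.11 1.78 0.   1.26 1.61]
```

Run:
```python
from hs import *
c=snap('top','t4.png');housings(c,[(396,199),(178,187)])
i=cv2.imread('pics/t4.png')
a=cv2.resize(i[150:220,140:240],None,fx=5,fy=5,interpolation=cv2.INTER_CUBIC);b=cv2.resize(i[160:230,365:425],None,fx=5,fy=5,interpolation=cv2.INTER_CUBIC)
cv2.imwrite('pics/t4c.png',np.hstack([a,b]))
```

```text
hs (396, 199) [382 178  27  44 737] [ 510.3 -373.6   84.2  145.1   82.1]
hs (178, 187) [166 163  24  43 866] [576.7 353.8  76.1 141.9  89.9]
```

View pics/t4c.png

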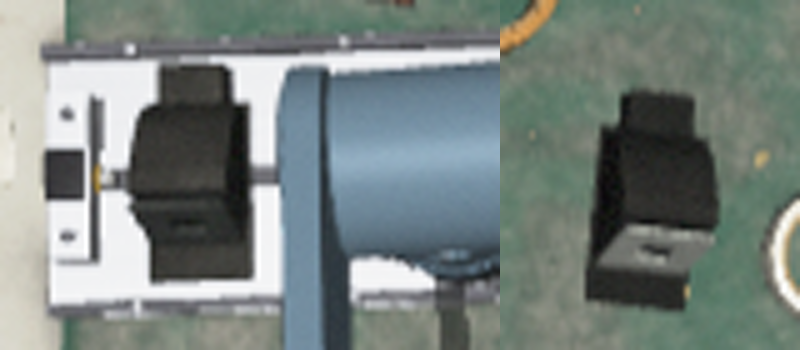

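Housing 1 stands square in the channel, and the second housing is unmoved. Going to it.

Call:
move_arm(plan=[0.1,-1.1,0,0,0,-0.12,0.1,-2.3,0,0,0,-0.12,0.1,-3.5,0,0,0,-0.12,0.1,-4.7,0,0,0,-0.12,0.1,-5.9,0,0,0,-0.12,0.1,-7.1,0,0,0,-0.12,0.1,-8.2,0,0,0,-0.12,0.1,-9.2,0,0,0,-0.12,0.1,-10,0,0,0,-0.12,0.1,-10.24,0,0,0,-0.12])

```text
time_s: 20.23
eef_pos: [0.509, -0.3667, 0.1889]
eef_rot: [0.0, 0.999, -0.054, -0.0]
wrist_force: [-0.5, -0.0, -0.1]
opening: 0.997
grasp_force: 0.0
```

Call:
move_arm(plan=[0,0,-0.6,0,0,0,0,0,-1.4,0,0,0,0,0,-2.1,0,0,0,0,0,-2.7,0,0,0,0,0,-3.1,0,0,0,0,0,-3.19,0,0,0,0,0,-3.19,0,0,0])

```text
time_s: 21.1
eef_pos: [0.51, -0.3644, 0.0304]
eef_rot: [0.0, 0.999, -0.052, 0.0]
wrist_force: [0.2, -0.1, -0.0]
opening: 0.995
grasp_force: 0.0
```

Call:
move_arm(plan=[0,0,0,0,0,0,0,0,0,0,0,0,0,0,0,0,0,0,0,0,0,0,0,0,0,0,0,0,0,0], grip=45)

```text
time_s: 21.72
eef_pos: [0.5104, -0.365, 0.0315]
eef_rot: [0.001, 0.999, -0.053, 0.001]
wrist_force: [0.0, 0.8, 6.3]
opening: 0.719
grasp_force: 66.4
```

```bash
python3 st.py
```

```text
21.725 tcp [ 0.5104 -0.365   0.0315] head -1.6762 z [ 0.002 -0.002 -1.   ] F [0.  0.8 6.3] op 61.4 gf 66.4 q [-0.81  0.53  1.59  0.    1.02  0.87]
```

Call:
move_arm(plan=[0,0,0.5,0,0,0,0,0,1.2,0,0,0,0,0.2,1.9,0,0,0.04,0,0.8,2.4,0,0,0.08,0,1.6,2.4,0,0,0.12,0,2.4,2.4,0,0,0.12,0,3.2,2.4,0,0,0.12,0,4.0,2.4,0,0,0.12,0,4.8,2.4,0,0,0.12,0,5.6,2.4,0,0,0.12])

```text
time_s: 22.98
eef_pos: [0.509, -0.0829, 0.1497]
eef_rot: [0.0, 1.0, 0.007, -0.0]
wrist_force: [0.0, -0.6, -2.6]
opening: 0.715
grasp_force: 66.2
```

Call:
move_arm(plan=[0,0.8,0,0,0,0,0,1.6,0,0,0,0,0.2,2.4,0,0,0,0,0.5,3.2,0,0,0,0,0.8,4.0,0,0,0,0,1.1,4.8,0,0,0,0,1.32,5.6,0,0,0,0,1.32,6.3,0,0,0,0,1.32,6.64,0,0,0,0,1.32,6.64,0,0,0,0])

```text
time_s: 24.22
eef_pos: [0.575, 0.2483, 0.1495]
eef_rot: [0.0, 1.0, 0.008, -0.0]
wrist_force: [-0.2, -0.5, -2.7]
opening: 0.72
grasp_force: 66.2
```

```bash
python3 st.py
```

```text
24.225 tcp [0.575  0.2483 0.1495] head -1.5543 z [-0.001 -0.    -1.   ] F [-0.2 -0.5 -2.7] op 61.5 gf 66.2 q [ 0.22  0.37  1.54 -0.    1.23  1.77]
```

Call:
move_arm(plan=[0,0,-0.7,0,0,0,0,0,-1.3,0,0,0,0,0,-1.7,0,0,0,0,0,-1.95,0,0,0,0,0,-2.1,0,0,0,0,0,-2.2,0,0,0,0,0,-2.2,0,0,0])

```text
time_s: 25.1
eef_pos: [0.5763, 0.2479, 0.0415]
eef_rot: [0.0, 1.0, 0.008, 0.001]
wrist_force: [-3.7, -1.5, 5.0]
opening: 0.716
grasp_force: 66.9
```

```bash
python3 st.py
```

```text
25.1 tcp [0.5763 0.2479 0.0415] head -1.5558 z [ 0.002 -0.    -1.   ] F [-3.7 -1.5  5. ] op 61.2 gf 66.9 q [ 0.22  0.51  1.59 -0.    1.04  1.77]
```

Call:
move_arm(plan=[0,0,0,0,0,0,0,0,0,0,0,0,0,0,0,0,0,0,0,0,0.5,0,0,0,0,0,1.2,0,0,0,0,0,2.2,0,0,0,0,0,3.0,0,0,0,0,-1.2,3.0,0,0,0.18,0,-2.4,3.0,0,0,0.36,0.04,-3.62,3.0,0,0,0.54], grip=85)

```text
time_s: 26.35
eef_pos: [0.5774, 0.0704, 0.19]
eef_rot: [0.0, 0.963, 0.271, 0.0]
wrist_force: [1.0, 0.6, -0.4]
opening: 0.994
grasp_force: 0.0
```

Call:
move_arm(plan=[0,0,0,0,0,0.18,0,0,0,0,0,0.36,0,0,0,0,0,0.54,0,0,0,0,0,0.72,0,0,0,0,0,0.9,0,0,0,0,0,1.08,0,0,0,0,0,1.26,0,0,0,0,0,1.44,0,0,0,0,0,1.62,0,0,0,0,0,1.8], grip=45)

```text
time_s: 27.6
eef_pos: [0.5775, 0.0718, 0.1897]
eef_rot: [0.0, 0.387, 0.922, 0.0]
wrist_force: [0.6, 0.0, 0.8]
opening: 0.531
grasp_force: 0.0
```

Call:
move_arm(plan=[0,0,0,0,0,0.18,0,0,0,0,0,0.36,0,0,0,0,0,0.54,0,0,0,0,0,0.64,0,0,0,0,0,0.64])

```text
time_s: 28.22
eef_pos: [0.5775, 0.0718, 0.1897]
eef_rot: [0.0, 0.08, 0.997, 0.0]
wrist_force: [-0.8, 0.5, -0.1]
opening: 0.523
grasp_force: 0.0
```

Run:
```python
import st
from h import *
i=snap('side','s6.png')['pixels'][:,:,::-1];i=np.clip(i.astype(float)*1.5,0,255).astype(np.uint8);cv2.imwrite('pics/s6c.png',cv2.resize(i[130:260,200:340],None,fx=4.6,fy=4.6,interpolation=cv2.INTER_CUBIC))
```

```text
28.225 tcp [0.5775 0.0718 0.1897] head 1.4101 z [ 0.  0. -1.] F [-0.8  0.5 -0.1] op 44.6 gf 0.0 q [-0.08  0.24  1.63  0.    1.28 -1.49]
```

View pics/s6c.png

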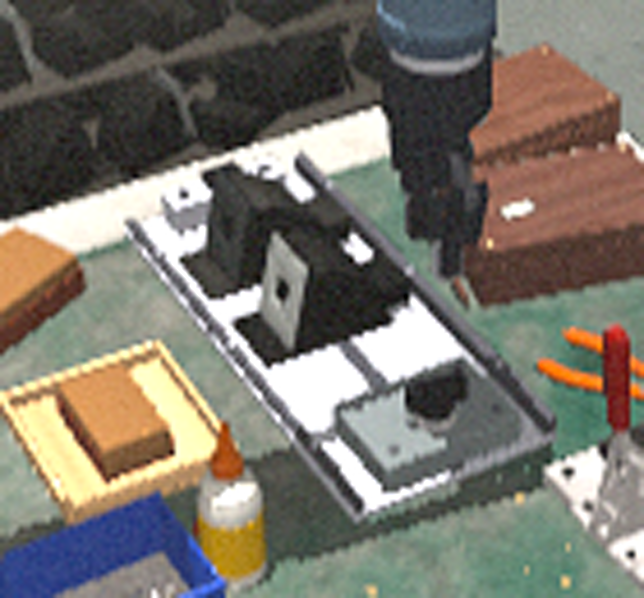

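Both housings stand upright in the channel, at crop (225,240) and (310,300). Lowering onto the knob.

Call:
move_arm(plan=[0,-0.08,-1.0,0,0,0.01,0,-0.08,-1.8,0,0,0.01,0,-0.08,-2.4,0,0,0.01,0,-0.08,-2.62,0,0,0.01,0,-0.08,-2.62,0,0,0.01])

```text
time_s: 28.9
eef_pos: [0.5774, 0.0678, 0.0586]
eef_rot: [-0.0, 0.075, 0.997, 0.0]
wrist_force: [0.2, 0.5, 0.2]
opening: 0.525
grasp_force: 0.0
```

Call:
move_arm(plan=[0,0,0,0,0,0,0,0,0,0,0,0,0,0,0,0,0,0,0,0,0,0,0,0,0,0,0,0,0,0,0,0,0,0,0,0], grip=0)

```text
time_s: 29.65
eef_pos: [0.5789, 0.0684, 0.0606]
eef_rot: [0.002, 0.075, 0.997, 0.0]
wrist_force: [-1.0, 3.4, 5.6]
opening: 0.125
grasp_force: 62.1
```

```bash
python3 st.py
```

```text
29.65 tcp [0.5789 0.0684 0.0606] head 1.4211 z [ 0.003  0.001 -1.   ] F [-1.   3.4  5.6] op 10.7 gf 62.1 q [-0.09  0.4   1.71  0.    1.03 -1.51]
```

Call:
move_arm(plan=[0,0.2,0,0,0,0,-0.01,0.5,0,0,0,0,-0.01,0.8,0,0,0,0,-0.02,1.1,0,0,0,0,-0.02,1.3,0,0,0,0,-0.02,1.5,0,0,0,0,-0.02,1.65,0,0,0,0,-0.03,1.8,0,0,0,0,-0.03,1.9,0,0,0,0,-0.03,2.0,0,0,0,0])

```text
time_s: 30.9
eef_pos: [0.5772, 0.1667, 0.0606]
eef_rot: [0.001, 0.075, 0.997, -0.001]
wrist_force: [-1.9, -4.9, 7.7]
opening: 0.128
grasp_force: 62.2
```

Call:
move_arm(plan=[0,0.1,0,0,0,0,0,0.2,0,0,0,0,-0.01,0.3,0,0,0,0,-0.01,0.4,0,0,0,0,-0.01,0.5,0,0,0,0,-0.01,0.6,0,0,0,0,-0.01,0.7,0,0,0,0,-0.01,0.8,0,0,0,0,-0.01,0.8,0,0,0,0])

```text
time_s: 32.02
eef_pos: [0.5765, 0.207, 0.0606]
eef_rot: [0.001, 0.075, 0.997, -0.001]
wrist_force: [-2.8, -3.7, 8.7]
opening: 0.12
grasp_force: 62.3
```

```bash
python3 st.py
```

```text
32.025 tcp [0.5765 0.207  0.0606] head 1.4213 z [ 0.002 -0.002 -1.   ] F [-2.8 -3.7  8.7] op 10.3 gf 62.3 q [ 0.15  0.46  1.62 -0.    1.06 -1.27]
```

Call:
move_arm(plan=[0,0.06,0,0,0,0,0,0.12,0,0,0,0,0,0.18,0,0,0,0,0,0.24,0,0,0,0,0,0.28,0,0,0,0,0,0.32,0,0,0,0,0,0.36,0,0,0,0,0,0.4,0,0,0,0,0,0.4,0,0,0,0])

```text
time_s: 33.15
eef_pos: [0.5762, 0.2229, 0.0605]
eef_rot: [0.0, 0.075, 0.997, -0.004]
wrist_force: [-4.0, -20.1, 12.2]
opening: 0.124
grasp_force: 63.0
```

```bash
python3 st.py
```

```text
33.15 tcp [0.5762 0.2229 0.0605] head 1.4213 z [-0.    -0.008 -1.   ] F [ -4.  -20.1  12.2] op 10.6 gf 63.0 q [ 0.18  0.47  1.61 -0.01  1.07 -1.24]
```

Seated: travel 154.5 mm and 20 N resistance. Keeping the push on and locking the knob.

Call:
move_arm(plan=[0,0.02,0,0,0,-0.18,0,0.02,0,0,0,-0.36,0,0.02,0,0,0,-0.54,0,0.02,0,0,0,-0.72,0,0.02,0,0,0,-0.9,0,0.02,0,0,0,-1.08,0,0.02,0,0,0,-1.26,0,0.02,0,0,0,-1.4,0,0.02,0,0,0,-1.42,0,0.02,0,0,0,-1.42])

```text
time_s: 34.4
eef_pos: [0.5763, 0.2232, 0.0606]
eef_rot: [0.003, 0.707, 0.708, -0.003]
wrist_force: [-4.4, -22.1, 14.0]
opening: 0.123
grasp_force: 63.1
```

Run:
```python
import st
from h import *
print(ctrl.get_obs()['torque'])
```

```text
34.4 tcp [0.5763 0.2232 0.0606] head 0.0016 z [-0.    -0.009 -1.   ] F [ -4.4 -22.1  14. ] op 10.5 gf 63.1 q [ 0.18  0.47  1.6  -0.01  1.07  0.19]
[-3.63432996  0.98931351  0.35962176]
```

Call:
move_arm(plan=[0,-0.04,0,0,0,0.01,0,-0.08,0,0,0,0.01,0,-0.08,0,0,0,0.01])

```text
time_s: 34.78
eef_pos: [0.5763, 0.2229, 0.0607]
eef_rot: [0.001, 0.703, 0.711, -0.001]
wrist_force: [-3.7, -6.9, 9.2]
opening: 0.121
grasp_force: 62.6
```

Call:
move_arm(plan=[0,0,0,0,0,0,0,0,0,0,0,0,0,0,0,0,0,0,0,0,0.4,0,0,0,0,0,1.2,0,0,0,0,0,2.2,0,0,0,0,-1,3,0,0,0,0,-2,3,0,0,0,-1,-3,3,0,0,0,-2,-4,3,0,0,0], grip=45)

```text
time_s: 36.02
eef_pos: [0.4864, 0.035, 0.2102]
eef_rot: [0.001, 0.703, 0.711, 0.0]
wrist_force: [-0.1, -2.2, -0.1]
opening: 0.527
grasp_force: 0.0
```

Call:
move_arm(plan=[-0.5,-1,0,0,0,0,-1,-2,0,0,0,0,-1,-3,0,0,0,0,-1,-3,0,0,0,0])

```text
time_s: 36.52
eef_pos: [0.4374, -0.1167, 0.2105]
eef_rot: [0.002, 0.705, 0.709, 0.0]
wrist_force: [-0.4, 0.2, 0.1]
opening: 0.524
grasp_force: 0.0
```

Run:
```python
import st
from h import *
i=snap('top','t7.png')['pixels'][:,:,::-1];a=cv2.resize(np.ascontiguousarray(i[150:280,140:285]),None,fx=5,fy=4.5,interpolation=cv2.INTER_CUBIC)
cv2.imwrite('pics/t7c.png',a)
c=snap('side','s7.png');i=np.clip(c['pixels'][:,:,::-1]*1.5,0,255).astype(np.uint8);cv2.imwrite('pics/s7c.png',cv2.resize(i[130:250,200:340],None,fx=5,fy=5,interpolation=cv2.INTER_CUBIC))
```

```text
36.525 tcp [ 0.4374 -0.1167  0.2105] head 0.0062 z [ 0.003 -0.002 -1.   ] F [-0.4  0.2  0.1] op 44.8 gf 0.0 q [-0.52 -0.08  1.93 -0.    1.3  -0.53]
```

View pics/t7c.png

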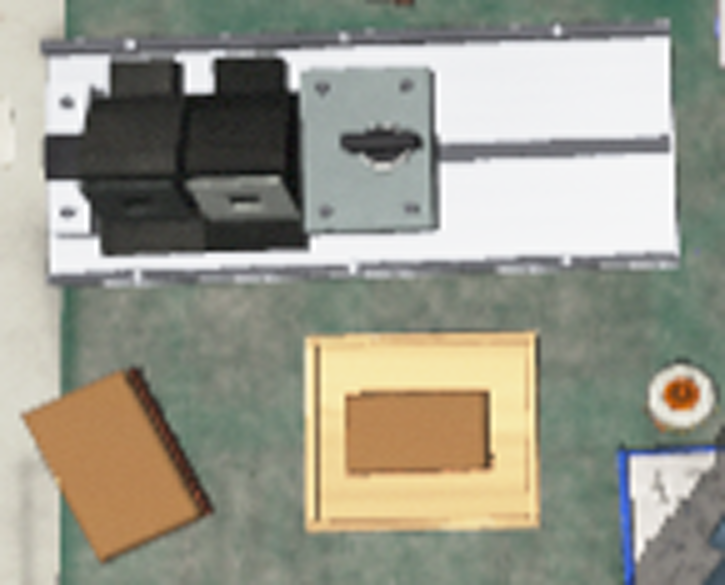

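View pics/s7c.png

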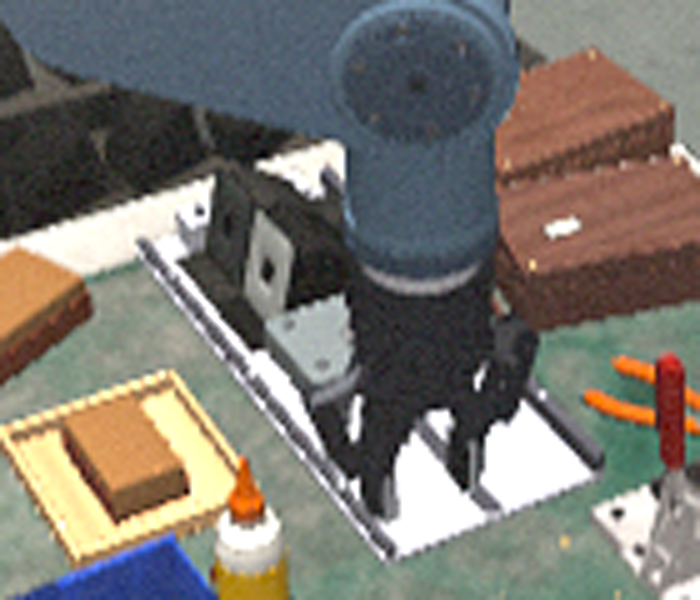

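Both housings stand side by side between the stop and the carriage face, crop (135,150) and (245,150). The knob bar lies along the channel at (380,143), so it is locked, and the block is in the tray at (418,432). The gripper is clear of everything, so I'm handing in.

```bash
python3 -c "
from bench import ctrl
print(ctrl.hand_in())"
```

```text
the job is handed in; nothing more can be done
None
```

The job is done and handed in: the cork block is in the tray, both housings found on the bench stand side by side against the stop, and the carriage is pushed up and locked; I judged the plunger fully pressed from the carriage travel (154.5 mm) and about 20 N of resistance, not from a direct view.

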